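# Seat a stacking parts tray on the one below

### The arm

A 7-joint arm with a two-finger parallel gripper is mounted at the origin on a cart in front of the work surface, level with it; the furniture and walls round the work are solid. World frame = base frame: x ahead of the robot, y to its left, z up, the work surface at z = 0. Lengths are in m, angles in degrees, forces in N, time in s.
With the tool pointing down it reaches from about 0.425 to 0.875 m from the base axis. Payload 4.7 kg.
Tool frame: the origin (TCP) lies at the very end of the fingers, on their centre line; the grasp point (between the pads) lies 19 mm behind it; z points along the fingers, y is the line along which they close (so a half turn about z gives the same grasp; the last joint's range is limited). The gripper opens to 87 mm and grips with 3 to 60 N. Pads are 19 mm wide; open, the fingers measure 117 mm over their backs; the gripper's body (75 mm by 190 mm) begins 51 mm behind the grasp point.
Start: joints at [-76.255, 18.392, -4.016, 83.108, 1.295, 78.541, -3.26], TCP at [0.146, 0.634, 0.223] pointing down, gripper open.
Joint ranges: [-163.93, 163.93], [-17.29, 119.83], [-79.2, 71.16], [3.27, 140.29], [-89.18, 269.18], [5.43, 117.66], [-154.24, 154.24]. Speed limits (degrees/s): [147.25, 147.25, 180, 180, 180, 180, 180].

### API

Orientations are given as [roll, pitch, yaw] about the fixed x, y, z axes, in that order (R = Rz(yaw) Ry(pitch) Rx(roll)).
In Python, from cell import get_obs, read_camera, sign_off, silhouettes gives the robot as it stands.
- The arm moves only by the tool play_rows, never from a script. Its argument "steps" is a list that holds one entry, the list of rows, each a list of 7 numbers: the shift along the tool's x, y, z in m, then the turn, a rotation vector about the tool's x, y, z in rad, then the finger opening in m, from 0 to 0.087. A call has 1 to 12 rows; each row shifts and turns the commanded pose from where the row before left it, along the tool's axes as they then stand; what a row does not reach is not made up. A row lasts 1/10 s, in which the tool goes at most 50 mm and 8.59 degrees, less where a joint would pass 70% of its speed; a pose out of reach is approached as far as the arm can. A call is refused whole if a number of a shift passes 0.05 or a number of a turn 0.15, either way. A call with a gripper value outside its range is refused whole. The fingers move at their own pace and stop on an object; "force" is the grip in N (left out, the last holds). Time passes only in rows, so rows that do not move let the fingers close. It gives the time, the measured TCP pose, the force, the opening and the grip force at its end, in the units of the state.
- get_obs(): the state, without advancing time (a new reading comes with each control period).
- read_camera(name): name is "scene" or "top" or "wrist"; returns a dict with "frame" (384x512x3 uint8, red, green, blue), "intrinsics" (3x3 intrinsics, pixels), "view" (4x4, takes a point from world to camera coordinates). Camera axes: x right, y up, looking along -z (the intrinsics and any distortion apply to the point x, -y, -z); pixel columns grow to the right and rows downward; lengths in m; the calibration is good to about 2 mm. The wrist camera is an equidistant fisheye: a pixel r from the principal point sees the ray r / f radians off the axis. A picture is of the moment at which its call begins. There is no depth.
- sign_off(): hands the job in; it is judged then, once.
Trained networks look in the newest picture that a camera, given by its name, has taken for a name from the list of things; names that differ only in an ending like _2 or _b are one class to them, and where a whole thing is asked for, a point or a joint stands for the part that bears it (a point fixed in the world has none). Each returns a list of dicts, best first, with "p" (0 to 1); they miss things now and then, are a little off and sometimes report something else, mostly with a low value. They report only what shows in the picture. A call takes as long as a camera call.
- silhouettes(camera, name): "pixels" (384x512 bool, what is visible of it) and "extent" ([left, top, right, bottom] in pixels, round what is visible of it).
The state is a dict: "time_s": time; "qpos": joint angles; "joint_velocities": joint speeds; "effort": joint torques, N m; "tool_pos": TCP position; "tool_rot": TCP orientation; "force": force on the tool from outside, world axes, zero at the start; "wrist_torque": the same for the moment, N m; "grip_width": finger opening in m; "grasp_force": force on a finger pad.
Only numpy, scipy, OpenCV 4.12 (cv2) and the standard library are available. Lean on these libraries where they do the work, as an engineer would, in place of code of your own. Each camera call takes 0.05 s, during which the arm holds its last target. There are 200 camera calls.

### The job

Lift the empty steel parts tray by its handle bar and stack it on the tray of nuts that stands in the cradle, so that all four lugs under it drop into the corner sockets and it sits fully down and level, then let go of it. The lower tray stands on a soft pad and has some play in its cradle, so feel for the sockets gently: never press one tray on the other with more than 25 N, and do not knock the jar, the piston and the V-block that stand nearby.

Things in the scene. Friction and masses are not known exactly. Their poses are not given: they have to be found in the camera images.
- upper: Loose grey sheet-metal tray to be stacked, 0.4 to 0.8 kg, empty, 180 (its x) x 130 (its y) mm, rim at z = 50 mm, standing on four lugs on the bench. Origin: centre of the plane of the lug tips; z up. The same turned half round: either way will do. Seated and let go, its origin is 64 to 67 mm above the cradle's; with lug tips touching the lower tray's corner plates, 78 mm.
- upper_floor (a point): Centre of the upper tray's flat underside, 10 mm above the lug tips. Below it stand four round lugs, 14 mm diameter and 10 mm long, centres at x = +-70, y = +-45 mm; their tips are bevelled by 0.8 mm.
- upper_bar (a point): Centre of the upper tray's handle bar, 102 mm above the lug tips; axes as the tray's. Bare square bar, 16 x 16 mm, 120 mm long, along the tray's x, on two posts at x = +-56 mm; free space under and beside it down to the tray's rim.
- cradle: Dark steel cradle fixed to the bench, plate 210 (its x) x 160 (its y) x 8 mm, four corner angles up to 31 mm. Origin: centre of its underside; z up. On a soft pad in it, parallel to it, stands the lower tray with the nuts, 180 x 130 x 60 mm, up to 8 mm off centre in the cradle's x and in its y; this pose does not show that. About 14 N sideways shifts it within that play.
- cradle_top (a point): Point 78 mm above the cradle's origin, level with the lower tray's rim (does not follow tray or pad). Flush with the rim, in its corners, are plates 34 x 34 mm centred x = +-70, y = +-45 mm from the lower tray's centre, each with a 16.4 mm square socket in its middle (1.2 mm clear round a lug), deeper than a lug. The pad yields 1 mm per 2.5 N, at most 6 mm, then is hard.
- jar: Bystander: clear screw-top jar with a cap, 62 mm diameter, 104 mm high. Origin: centre of its underside.
- piston: Bystander: plain engine piston standing upright, 64 mm diameter, 53 mm high. Origin: centre of its underside.
- vee: Bystander: steel V-block, 60 x 50 x 40 mm. Origin: centre of its underside.

How it is judged (in metres and radians):
On the way, in this order (a step that is already met when the one before it is completed fails the run):
1. the upper tray is lifted clear of everything in the gripper (height (world z) of upper above 0.03 m and contact force between the fingers and upper above 2 N), for 0.2 s.
2. the upper tray sits with all four lugs in the sockets (z of upper in the frame of cradle between 0.06 and 0.07 m and horizontal distance between upper and cradle below 0.015 m and angle between upper's own z axis and vertical below 0.02 rad), for 0.2 s.
At the end, for the whole second after the job is handed in: The upper tray is at rest on the lower one with its lugs in the sockets: its origin 64 to 67 mm (60 to 68.5 mm) above the cradle's and within 15 mm of it sideways, its x axis along the cradle's within 0.05 rad, level within 0.015 rad (z of upper in the frame of cradle between 0.06 and 0.0685 m and horizontal distance between upper and cradle below 0.015 m and angle between the x axis of upper and the x axis of cradle, either way round below 0.05 rad and angle between upper's own z axis and vertical below 0.015 rad and linear speed of upper below 0.01 m/s); the robot touches nothing.
It fails at once if the trays are pressed together with more than 25 N (contact force between upper and cradle above 25 N).
It fails at once if a bystander is moved more than 10 mm (distance of any of jar, piston, vee from where it was at the start of the episode above 0.01 m).
It also fails if it takes over 72 s, if anything falls off the work surface, if the arm or the gripper's body presses on something with over 40 N, if the wrist force passes 120 N, or if a joint passes its speed limit or range.

## Working session

There is one attempt and no reset: what is moved stays moved. The work goes in short steps, Python scripts to look and compute and a tool call to move; the robot and the scene stay as the last step left them, time stands still between calls to the robot, and variables do not carry over. Pictures are saved under pics/ and viewed, at most 10 in all, crops included, and the job is handed in when it is done.

Besides the shell and the picture viewer there is one more tool, called after "Request:" as name(argument=value, ...), one argument or row to a line, values as JSON. play_rows: Moves the arm, as the interface text tells. Its arguments: {"type":"object","properties":{"steps":{"type":"array","items":{"type":"array","items":{"type":"array","items":{"type":"number"}}}},"force":{"type":"number"}},"required":["steps"]}

```bash
mkdir -p pics; cat > h.py <<'E'
import numpy as np, cv2
from cell import *
def px(cam,P):
    P=np.atleast_2d(P); V=cam['view'];K=cam['intrinsics']
    c=P@V[:3,:3].T+V[:3,3]; c=c*[1,-1,-1]
    p=c@K.T; return p[:,:2]/p[:,2:]
def ray(cam,uv,z):
    "pinhole pixel -> world point at height z"
    V=cam['view'];K=cam['intrinsics']
    d=np.linalg.inv(K)@[uv[0],uv[1],1]; d=d*[1,-1,-1]
    d=V[:3,:3].T@d; o=-V[:3,:3].T@V[:3,3]
    return o+d*(z-o[2])/d[2]
def save(n,im): cv2.imwrite('pics/'+n+'.png',im[:,:,::-1])
E
python3 - <<'E'
from h import *
print(get_obs())
ims=[]
for n in ['top','scene']:
    c=read_camera(n); save(n,c['frame']); V=c['view']; print(n,c['intrinsics'].tolist(),(-V[:3,:3].T@V[:3,3]).round(3),c.keys())
    for t in ['upper','upper_bar','cradle','jar','piston','vee']:
        for s in silhouettes(n,t)[:2]:
            m=s['pixels']; v,u=np.nonzero(m)
            if len(u)==0: continue
            r=cv2.minAreaRect(np.c_[u,v].astype(np.float32))
            print(n,t,round(s['p'],2),s['extent'],len(u),np.round(r[0],1),np.round(r[1],1),round(r[2],1),ray(c,r[0],{'upper':.05,'cradle':.04}.get(t,.03)).round(3))
E
```

```text
{'time_s': 0.0, 'qpos': array([-76.25669816,  18.43959604,  -4.01645594,  83.17381302,
         1.29776337,  78.53884523,  -3.26000847]), 'joint_velocities': array([-0.03104035,  0.09381134, -0.0308851 ,  0.0601814 , -0.00853853,
       -0.0329741 , -0.05922359]), 'effort': array([-5.38827971e-04, -4.91289425e+01, -4.04417356e-01, -3.12528098e+01,
       -6.39041117e-02,  4.39449248e-02,  1.57322074e-04]), 'tool_pos': array([0.14544115, 0.6329729 , 0.22146509]), 'tool_rot': array([-1.79893143e+02,  7.99879197e-03,  1.67067852e+02]), 'force': array([-0.18762159,  0.07262099,  0.9488164 ]), 'wrist_torque': array([ 0.03793405,  0.00977849, -0.02195071]), 'grasp_force': 0.0, 'grip_width': 0.08701816390294673}
top [[381.4973851613614, 0.0, 255.63015830547113], [0.0, 381.4973851613614, 188.71812903688485], [0.0, 0.0, 1.0]] [ 0.448 -0.167  1.175] dict_keys(['frame', 'intrinsics', 'view'])
top upper 0.8 [126.9, 150.6, 178.7, 214.2] 2989 [150.3 181.5] [63.3 48.9] 86.9 [0.555 0.153 0.05 ]
top upper_bar 0.92 [124.9, 149.0, 176.6, 214.8] 2948 [150.1 181.7] [63.6 48.4] 85.9 [0.556 0.159 0.03 ]
to
[... 604 characters left out ...]
0.0, 1.0]] [ 0.143 -0.773  0.853] dict_keys(['frame', 'intrinsics', 'view'])
scene upper 0.93 [172.1, 91.9, 246.3, 148.3] 2532 [207.6 119.1] [43.2 69.4] 64.7 [0.548 0.143 0.05 ]
scene upper_bar 0.7 [226.0, 165.1, 328.2, 248.7] 5759 [275.2 201.6] [69.8 94.2] 65.6 [ 0.556 -0.212  0.03 ]
scene cradle 0.76 [225.8, 163.3, 326.5, 251.4] 5795 [275.5 201.7] [70.2 94.4] 65.2 [ 0.552 -0.22   0.04 ]
scene jar 0.56 [286.1, 275.0, 318.7, 326.9] 1399 [302.2 301. ] [31.2 50.6] 9.5 [ 0.457 -0.468  0.03 ]
scene piston 0.85 [338.5, 250.4, 373.2, 291.4] 925 [354.4 270.2] [30.3 36.4] 21.8 [ 0.6   -0.467  0.03 ]
scene vee 0.65 [317.7, 279.6, 346.8, 313.4] 664 [332.2 296. ] [29.9 30.6] 80.5 [ 0.518 -0.491  0.03 ]
```

```bash
python3 - <<'E'
import cv2
a=cv2.imread('pics/top.png')[130:240,105:395]
cv2.imwrite('pics/topc.png',cv2.resize(a,None,fx=2.75,fy=2.75,interpolation=2))
E
```

```text
(no output)
```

View pics/topc.png

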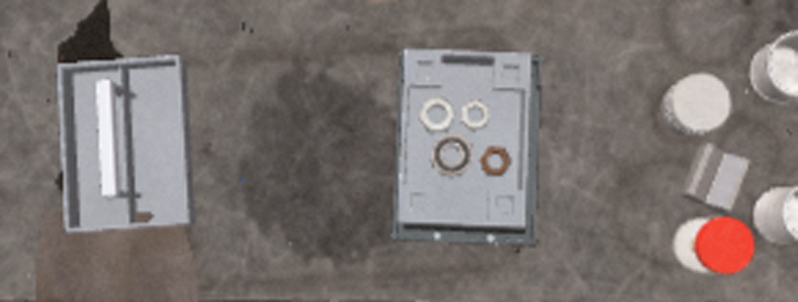

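The crop shows the upper tray at left (bar along world x, at crop (107,137) = pixel (144,180)). The lower tray with nuts is in the cradle in the middle, and the bystanders are at right, well away from it.

```bash
python3 - <<'E'
from h import *
c=read_camera('top')
f=lambda p,z: ray(c,(105+(p[0]+.5)/2.75-.5,130+(p[1]+.5)/2.75-.5),z)
def rep(n,cs,z):
    w=np.array([f(p,z) for p in cs]); d=(w[0]+w[1]-w[2]-w[3]); print(n,w.mean(0).round(4),np.degrees(np.arctan2(d[1],d[0])).round(2), np.linalg.norm(w-np.roll(w,1,0),axis=1).round(3))
rep('upper',[(57,65),(182,56),(189,225),(67,231)],.05)
rep('bar',[(97,80),(110,79),(116,195),(102,196)],.110)
rep('lower',[(403,50),(533,53),(527,228),(398,222)],.078)
o=get_obs();print(o['tool_pos'],o['tool_rot'])
w=read_camera('wrist');print(w['intrinsics'],w['view'])
E
```

```text
upper [0.5533 0.1545 0.05  ] 4.33 [0.181 0.136 0.184 0.131]
bar [0.5543 0.1554 0.11  ] 4.22 [0.119 0.013 0.119 0.014]
lower [ 0.5583 -0.2128  0.078 ] -1.79 [0.182 0.137 0.185 0.135]
[0.14554949 0.63352548 0.22261121] [1.79992003e+02 8.10502208e-04 1.67064004e+02]
[[297.31863964   0.         257.23448355]
 [  0.         297.31863964 191.93456749]
 [  0.           0.           1.        ]] [[ 0.22389446  0.97461284  0.00104006 -0.64994044]
 [-0.94108483  0.21646944 -0.25980823  0.03130872]
 [-0.25343758  0.05719084  0.96565967 -0.387885  ]
 [ 0.          0.          0.          1.        ]]
```

Request:
play_rows(
  steps=[
    [[-0.03, -0.022, 0, 0, 0, 0, 0.087], [-0.038, -0.028, 0, 0, 0, 0, 0.087], [-0.038, -0.028, 0, 0, 0, 0, 0.087], [-0.038, -0.028, 0, 0, 0, 0, 0.087], [-0.038, -0.028, 0, 0, 0, 0, 0.087], [-0.038, -0.028, 0, 0, 0, 0, 0.087], [-0.038, -0.028, 0, 0, 0, 0, 0.087], [-0.038, -0.028, 0, 0, 0, 0, 0.087], [-0.038, -0.028, 0, 0, 0, 0, 0.087], [-0.038, -0.028, 0, 0, 0, 0, 0.087], [-0.038, -0.028, 0, 0, 0, 0, 0.087], [-0.038, -0.028, 0, 0, 0, 0, 0.087]],
  ],
)

```text
time_s: 2.0
tool_pos: [0.5094, 0.2101, 0.223]
tool_rot: [179.9, 0.0, 167.1]
force: [0.2, 1.1, -0.2]
grip_width: 0.0869
grasp_force: 0.0
```

Request:
play_rows(
  steps=[
    [[-0.03, -0.022, 0, 0, 0, 0, 0.087], [-0.02, -0.015, 0, 0, 0, 0, 0.087], [0, 0, 0, 0, 0, -0.1, 0.087], [0, 0, 0, 0, 0, -0.1, 0.087], [0, 0, 0, 0, 0, -0.1, 0.087], [0, 0, 0, 0, 0, 0, 0.087], [0, 0, 0, 0, 0, 0, 0.087], [0, 0, 0, 0, 0, 0, 0.087]],
  ],
)

```text
time_s: 2.8
tool_pos: [0.5487, 0.1644, 0.2227]
tool_rot: [180.0, 0.0, -175.8]
force: [-1.1, -0.2, 0.2]
grip_width: 0.087
grasp_force: 0.0
```

```bash
python3 - <<'E'
from h import *
c=read_camera('wrist'); save('w1',c['frame']); o=get_obs();print(o['time_s'],o['tool_pos'],o['tool_rot'],o['force'],o['qpos']);print(c['view'])
E
```

```text
2.85 [0.54872659 0.16444387 0.22263288] [ 1.79992803e+02  9.26278894e-03 -1.75811099e+02] [-0.02181567 -0.19695425  0.22080064] [-37.7556125    9.01082635  20.64083322  95.19608935  -3.26173078
  76.37349995  77.60913809]
[[-7.26111894e-02  9.97360021e-01  7.76980919e-04 -1.23938010e-01]
 [-9.63033004e-01 -6.99093964e-02 -2.60154012e-01  5.71394642e-01]
 [-2.59412893e-01 -1.96383505e-02  9.65566821e-01 -2.43015083e-01]
 [ 0.00000000e+00  0.00000000e+00  0.00000000e+00  1.00000000e+00]]
```

View pics/w1.png

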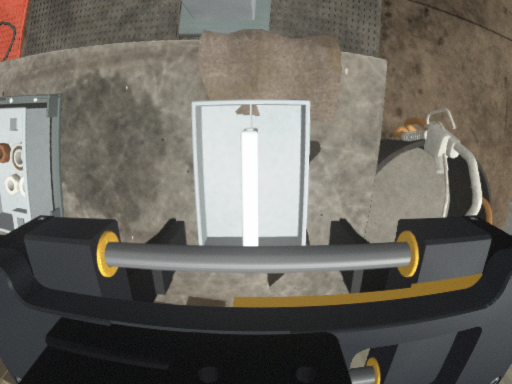

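The wrist view shows the white bar vertical in the image (columns 243–258, near end at row 129), so the yaw is aligned. I'll intersect those rays with z=0.11.

```bash
cat >> h.py <<'E'
def fray(cam,uv,z):
    V=cam['view'];K=cam['intrinsics']
    x=(uv[0]-K[0,2])/K[0,0]; y=(uv[1]-K[1,2])/K[1,1]; t=np.hypot(x,y); s=np.sin(t)/t if t>1e-9 else 1
    d=V[:3,:3].T@np.array([x*s,-y*s,-np.cos(t)]); o=-V[:3,:3].T@V[:3,3]
    return o+d*(z-o[2])/d[2]
def totool(o,d):
    "world shift -> tool axes"
    from scipy.spatial.transform import Rotation as R
    return R.from_euler('xyz',o['tool_rot'],degrees=True).as_matrix().T@d
E
python3 - <<'E'
from h import *
c=read_camera('wrist');o=get_obs()
for p in [(250,129.5),(250.3,200),(250.5,235)]: print(fray(c,p,.110).round(4))
for p in [(192.5,101),(310,101)]: print(fray(c,p,.05).round(4))
print(totool(o,np.array([.5535,.155,.083])-o['tool_pos']))
E
```

```text
[0.4932 0.1534 0.11  ]
[0.5602 0.1583 0.11  ]
[0.5966 0.1609 0.11  ]
[0.4677 0.0854 0.05  ]
[0.4586 0.2167 0.05  ]
[-0.00405282 -0.00975565  0.13963307]
```

Request:
play_rows(
  steps=[
    [[-0.004, -0.008, 0.02, 0, 0, 0, 0.087], [0, 0, 0.03, 0, 0, 0, 0.087], [0, 0, 0.03, 0, 0, 0, 0.087], [0, 0, 0.03, 0, 0, 0, 0.087], [0, 0, 0.02, 0, 0, 0, 0.087], [0, 0, 0.0095, 0, 0, 0, 0.087], [0, 0, 0, 0, 0, 0, 0.03], [0, 0, 0, 0, 0, 0, 0.01], [0, 0, 0, 0, 0, 0, 0.01], [0, 0, 0, 0, 0, 0, 0.01], [0, 0, 0, 0, 0, 0, 0.01], [0, 0, 0, 0, 0, 0, 0.01]],
  ],
  force=35,
)

```text
time_s: 4.1
tool_pos: [0.5536, 0.1568, 0.0835]
tool_rot: [180.0, 0.0, -175.7]
force: [-0.2, 0.3, 0.1]
grip_width: 0.0466
grasp_force: 0.0
```

Request:
play_rows(
  steps=[
    [[0, 0, 0, 0, 0, 0, 0.01], [0, 0, 0, 0, 0, 0, 0.01], [0, 0, 0, 0, 0, 0, 0.01], [0, 0, 0, 0, 0, 0, 0.01], [0, 0, 0, 0, 0, 0, 0.01]],
  ],
)

```text
time_s: 4.6
tool_pos: [0.5533, 0.1569, 0.083]
tool_rot: [180.0, -0.0, -175.7]
force: [-0.5, 0.3, -0.0]
grip_width: 0.0155
grasp_force: 35.0
```

Request:
play_rows(
  steps=[
    [[0, 0, -0.005, 0, 0, 0, 0.01], [0, 0, -0.01, 0, 0, 0, 0.01], [0, 0, -0.02, 0, 0, 0, 0.01], [0, 0, -0.03, 0, 0, 0, 0.01], [0, 0, -0.03, 0, 0, 0, 0.01], [0, 0, -0.02, 0, 0, 0, 0.01], [0, 0, -0.005, 0, 0, 0, 0.01], [0, 0, 0, 0, 0, 0, 0.01], [0, 0, 0, 0, 0, 0, 0.01], [0, 0, 0, 0, 0, 0, 0.01], [0, 0, 0, 0, 0, 0, 0.01]],
  ],
)

```text
time_s: 5.7
tool_pos: [0.5527, 0.1565, 0.2017]
tool_rot: [-180.0, -0.1, -175.7]
force: [0.1, -0.1, -4.8]
grip_width: 0.0158
grasp_force: 35.0
```

```bash
python3 - <<'E'
from h import *
c=read_camera('wrist'); save('w2',c['frame']);t=read_camera('top');save('t2',t['frame']); o=get_obs();print(o['time_s'],o['tool_pos'],o['tool_rot'],o['force'],o['wrist_torque'],o['qpos'])
a=t['frame'][130:240,105:395]; s=read_camera('scene')['frame'];save('s2',s)
save('t2c',cv2.resize(a,None,fx=2.75,fy=2.75,interpolation=2))
b=s[70:270,150:350]; save('s2c',cv2.resize(b,None,fx=3,fy=3,interpolation=2))
E
```

```text
5.8 [0.55298425 0.15652692 0.20227071] [-1.79973602e+02 -6.91389744e-02 -1.75750616e+02] [ 0.81855307  0.61119897 -4.47843444] [-0.03476278 -0.04522079  0.03188128] [-37.09445734  10.01173567  21.03026059  96.49451836  -3.70480269
  74.25303118  78.90369375]
```

View pics/s2c.png

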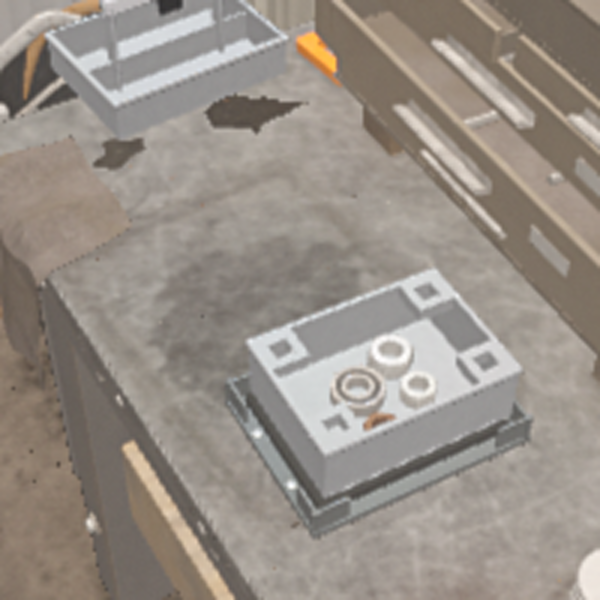

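The scene crop shows the upper tray lifted (top left) and the lower tray. Its rim corners are at crop (248,340), (433,268), (523,372), (325,458) and its sockets at (282,347), (428,290), (486,360), (335,422).

```bash
python3 - <<'E'
from h import *
from scipy.optimize import least_squares
cs={n:read_camera(n) for n in('top','scene')}
cor=np.array([[-90,-65],[90,-65],[90,65],[-90,65]])/1e3; soc=np.array([[-70,-45],[70,-45],[70,45],[-70,45]])/1e3
L=np.vstack([cor,soc])
S=np.array([(325,458),(523,372),(433,268),(248,340),(335,422),(486,360),(428,290),(282,347)],float)
T=np.array([(527,228),(533,53),(403,50),(398,222),(507,204),(511,71),(424,71),(418,203)],float)
obs={'scene':(S+.5)/3-.5+[150,70],'top':(T+.5)/2.75-.5+[105,130]}
def P(p,z=.078):
    c,s=np.cos(p[2]),np.sin(p[2]); return np.c_[L@np.array([[c,s],[-s,c]])+p[:2],np.full(8,z)]
for ns in (['top'],['scene'],['top','scene']):
    f=lambda p:np.concatenate([(px(cs[n],P(p))-obs[n]).ravel() for n in ns])
    r=least_squares(f,[.556,-.213,-.03],loss='soft_l1'); print(ns,r.x[:2].round(4),np.degrees(r.x[2]).round(2)); print(r.fun.reshape(-1,8,2).round(1).tolist())
E
```

```text
['top'] [ 0.5588 -0.2127] -1.59
[[[-0.8, -1.1], [-1.5, 0.5], [1.1, 0.3], [0.9, -0.4], [-0.3, 0.4], [-0.5, 0.6], [0.1, -0.4], [0.8, -0.2]]]
['scene'] [ 0.5612 -0.2107] -2.65
[[[0.1, -2.1], [-0.8, -1.1], [0.6, 0.3], [0.3, 0.1], [0.1, 0.6], [0.0, 0.3], [-0.2, 0.4], [-0.1, 0.3]]]
['top', 'scene'] [ 0.5598 -0.212 ] -2.16
[[[-1.3, -1.3], [-1.4, 0.4], [1.2, -0.3], [0.4, -1.0], [-0.7, 0.2], [-0.5, 0.4], [0.1, -0.9], [0.3, -0.7]], [[0.2, -1.3], [-0.9, -0.8], [0.1, 0.7], [-0.0, 0.9], [0.2, 1.4], [-0.1, 0.7], [-0.6, 0.8], [-0.3, 1.1]]]
```

Request:
play_rows(
  steps=[
    [[0.0013, -0.018, 0, 0, 0, 0, 0.01], [0.002, -0.035, 0, 0, 0, 0, 0.01], [0.002, -0.04, 0, 0, 0, 0, 0.01], [0.002, -0.04, 0, 0, 0, 0, 0.01], [0.002, -0.04, 0, 0, 0, 0, 0.01], [0.002, -0.04, 0, 0, 0, 0, 0.01], [0.002, -0.04, 0, 0, 0, 0, 0.01], [0.002, -0.04, 0, 0, 0, 0, 0.01], [0.002, -0.035, 0, 0, 0, 0, 0.01], [0.002, -0.025, 0, 0, 0, 0, 0.01], [0.001, -0.015, 0, 0, 0, 0, 0.01], [0, 0, 0, 0, 0, 0.05, 0.01]],
  ],
)

```text
time_s: 7.15
tool_pos: [0.5588, -0.217, 0.2033]
tool_rot: [-179.8, -0.0, -179.0]
force: [0.5, 0.1, -4.8]
grip_width: 0.0155
grasp_force: 35.0
```

Request:
play_rows(
  steps=[
    [[0, 0, 0, 0, 0, 0.05, 0.01], [0, 0, 0, 0, 0, 0.0126, 0.01], [0, 0, 0.007, 0, 0, 0, 0.01], [0, 0, 0, 0, 0, 0, 0.01], [0, 0, 0, 0, 0, 0, 0.01], [0, 0, 0, 0, 0, 0, 0.01], [0, 0, 0, 0, 0, 0, 0.01]],
  ],
)

```text
time_s: 7.85
tool_pos: [0.5605, -0.2118, 0.1962]
tool_rot: [-180.0, 0.0, 177.8]
force: [-0.6, 0.4, -5.3]
grip_width: 0.0156
grasp_force: 35.0
```

```bash
python3 - <<'E'
from h import *
o=get_obs();print(o['time_s'],o['tool_pos'],o['tool_rot'],o['force'],o['wrist_torque'],o['qpos'])
t=read_camera('top')['frame'];s=read_camera('scene')['frame'];save('s3',s);save('t3',t)
b=s[120:260,210:350]; save('s3c',cv2.resize(b,None,fx=4,fy=4,interpolation=2))
E
```

```text
7.85 [ 0.56048304 -0.21181809  0.19619258] [-1.79998976e+02  1.66997193e-02  1.77821246e+02] [-0.57789326  0.38076594 -5.27523639] [0.03431067 0.01988728 0.04717052] [-12.49541487  14.60784595  36.38598384  94.03827253  -8.94662962
  74.27983865 113.25719448]
```

View pics/s3c.png

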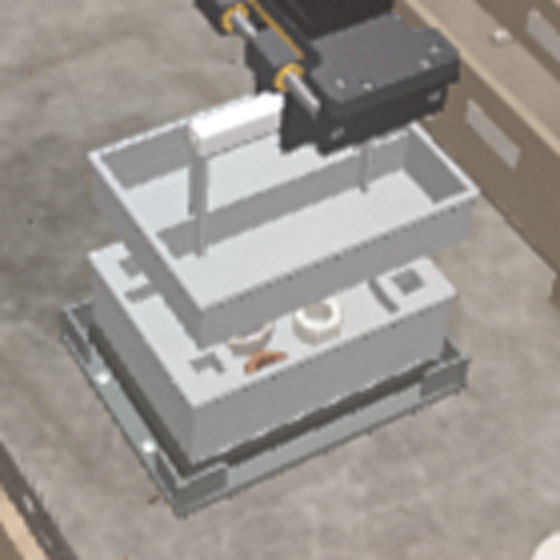

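The view shows the upper tray hovering with its rim corners at crop (92,156), (200,310), (477,192). The lower rim corners are at (92,256), (193,402), (457,295). I'll refine both poses with edge profiles.

```bash
cat > fit.py <<'E'
from h import *
from scipy.ndimage import map_coordinates, gaussian_filter
from scipy.optimize import minimize
def edge_score(cam,img,segs,p):
    """segs: list of (a,b,z) local endpoints; mean |normal gradient| along projected segments"""
    c,s=np.cos(p[2]),np.sin(p[2]); R=np.array([[c,-s],[s,c]]); tot=[]
    gx=cv2.Sobel(img,cv2.CV_32F,1,0);gy=cv2.Sobel(img,cv2.CV_32F,0,1)
    for a,b,z in segs:
        t=np.linspace(.12,.88,60)[:,None]; l=np.array(a)*(1-t)+np.array(b)*t
        q=px(cam,np.c_[l@R.T+p[:2],np.full(60,z)])
        d=q[-1]-q[0]; n=np.array([-d[1],d[0]])/np.hypot(*d)
        g=map_coordinates(gx,[q[:,1],q[:,0]],order=1)*n[0]+map_coordinates(gy,[q[:,1],q[:,0]],order=1)*n[1]
        tot.append(abs(g.mean()))
    return np.array(tot)
def rect(x,y,z): 
    C=[(-x,-y),(x,-y),(x,y),(-x,y)]; return [(C[i],C[(i+1)%4],z) for i in range(4)]
def fit(cam,img,segs,p0):
    im=cv2.GaussianBlur(cv2.cvtColor(img,cv2.COLOR_RGB2GRAY).astype(np.float32),(0,0),.7)
    best=None
    for dx in np.arange(-4,5,2)/1e3:
        for dy in np.arange(-4,5,2)/1e3:
            for dt in (-.015,0,.015):
                q=np.array(p0)+[dx,dy,dt]; 
                r=minimize(lambda v:-edge_score(cam,im,segs,[v[0],v[1],v[2]*10]).sum(),[q[0],q[1],q[2]/10],method='Nelder-Mead',options=dict(xatol=1e-5,fatol=1e-2,initial_simplex=np.array([[q[0],q[1],q[2]/10]]*4)+np.vstack([np.zeros(3),np.eye(3)*.001])))
                if best is None or r.fun<best[0]: best=(r.fun,r.x*[1,1,10])
    p=best[1]; return p[:2].round(4),np.degrees(p[2]).round(2),edge_score(cam,im,segs,p).round(0)
E
cat > run1.py <<'E'
from fit import *
I=lambda n:cv2.imread('pics/'+n+'.png')[:,:,::-1].copy()
T=read_camera('top');S=read_camera('scene')
p0=[.560,-.212,-.037]
r=rect(.09,.065,.078)
print('low top',fit(T,I('t2'),r,p0)); print('low scene',fit(S,I('s2'),r,p0))
print('low scene nearedges',fit(S,I('s2'),[r[0],r[3]],p0))
sq=[((sx*.07+a[0],sy*.045+a[1]),(sx*.07+b[0],sy*.045+b[1]),z) for sx in(-1,1) for sy in (-1,1) for a,b,z in rect(.0082,.0082,.078)]
print('sockets',fit(S,I('s2'),sq,p0)[:2],fit(T,I('t2'),sq,p0)[:2])
z=.0132+.1+.05
u=rect(.09,.065,z)
print('up top',fit(T,I('t3'),u,p0)); print('up scene',fit(S,I('s3'),[u[0],u[3]],p0))
c=rect(.105,.08,.008)
print('cradle plate scene',fit(S,I('s2'),c,p0),'top',fit(T,I('t2'),c,p0))
E
python3 run1.py
```

```text
low top (array([ 0.5562, -0.2117]), np.float64(-2.47), array([101.,  75., 157., 345.]))
low scene (array([ 0.5575, -0.2142]), np.float64(-1.94), array([160.,  74.,  90., 221.]))
low scene nearedges (array([ 0.5584, -0.213 ]), np.float64(-2.12), array([177., 233.]))
sockets (array([ 0.5609, -0.2101]), np.float64(-2.36)) (array([ 0.5359, -0.2107]), np.float64(9.27))
up top (array([ 0.5532, -0.2121]), np.float64(1.54), array([62.,  2., 32., 77.]))
up scene (array([ 0.5604, -0.2131]), np.float64(-2.16), array([185., 227.]))
cradle plate scene (array([ 0.5684, -0.2198]), np.float64(-1.98), array([ 88.,   3., 164., 208.])) top (array([ 0.5619, -0.222 ]), np.float64(-2.31), array([ 20., 142., 217., 115.]))
```

```bash
cat > prof.py <<'E'
from fit import *
I=lambda n:cv2.imread('pics/'+n+'.png')[:,:,::-1].copy()
T=read_camera('top');S=read_camera('scene')
def prof(cam,img,hx,hy,z,p,names):
    im=cv2.cvtColor(img,cv2.COLOR_RGB2GRAY).astype(np.float32)
    c,s=np.cos(p[2]),np.sin(p[2]);R=np.array([[c,-s],[s,c]])
    for n in names:
        ax=0 if n[1]=='x' else 1; sg=1 if n[0]=='+' else -1
        out=[]
        for d in range(-10,11,2):
            t=np.linspace(-.7,.7,80); l=np.zeros((80,2)); l[:,ax]=sg*((hx,hy)[ax]+d/1e3); l[:,1-ax]=t*(hx,hy)[1-ax]
            q=px(cam,np.c_[l@R.T+p[:2],np.full(80,z)])
            out.append(int(np.median(map_coordinates(im,[q[:,1],q[:,0]],order=1))))
        print(n,out)
E
cat > r2.py <<'E'
from prof import *
p=[.5595,-.212,np.radians(-2.15)]
print('offsets -10..10 outward');
print('low scene');prof(S,I('s2'),.09,.065,.078,p,['-x','+x','-y','+y'])
print('low top');prof(T,I('t2'),.09,.065,.078,p,['-x','+x','-y','+y'])
print('up scene');prof(S,I('s3'),.09,.065,.1632,[.5605,-.2118,p[2]],['-x','-y','+x'])
print('up top');prof(T,I('t3'),.09,.065,.1632,[.5605,-.2118,p[2]],['-x','+x','-y','+y'])
E
python3 r2.py
python3 - <<'E'
import cv2,numpy as np
a=cv2.imread('pics/t2.png')[135:225,240:315]; b=cv2.imread('pics/t3.png')[135:225,240:315]
cv2.imwrite('pics/tt.png',cv2.resize(np.hstack([a,b]),None,fx=5,fy=5,interpolation=2))
E
```

```text
offsets -10..10 outward
low scene
-x [212, 212, 213, 216, 214, 193, 154, 134, 132, 134, 135]
+x [147, 140, 136, 149, 180, 206, 198, 172, 156, 153, 154]
-y [194, 196, 204, 211, 209, 188, 162, 147, 148, 149, 150]
+y [149, 148, 148, 155, 177, 203, 197, 169, 142, 129, 128]
low top
-x [179, 179, 179, 179, 181, 175, 128, 83, 53, 59, 86]
+x [88, 87, 101, 132, 167, 165, 131, 105, 100, 98, 99]
-y [179, 160, 139, 141, 165, 165, 136, 117, 112, 111, 110]
+y [182, 181, 173, 163, 171, 174, 149, 114, 103, 95, 89]
up scene
-x [210, 210, 213, 215, 206, 171, 139, 133, 135, 135, 135]
-y [213, 214, 215, 215, 212, 196, 170, 150, 147, 149, 150]
+x [124, 122, 129, 130, 143, 145, 164, 144, 114, 110, 112]
up top
-x [101, 101, 100, 101, 101, 101, 101, 99, 87, 85, 85]
+x [118, 119, 119, 120, 120, 120, 120, 120, 119, 120, 119]
-y [116, 118, 119, 119, 120, 120, 119, 112, 113, 115, 114]
+y [123, 122, 122, 122, 122, 120, 120, 117, 116, 114, 111]
```

View pics/tt.png

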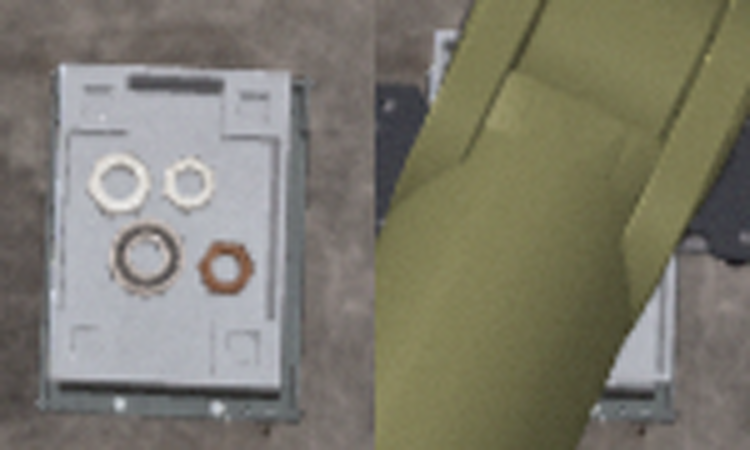

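The top view is now blocked by the arm, so I'll use the first pictures to measure the upper tray's true rim size and where its centre was relative to the grip.

```bash
cat > r3.py <<'E'
from prof import *
p=[.5533,.1569,np.radians(4.25)]
print('up0 scene');prof(S,I('scene'),.09,.065,.05,p,['-x','+x','-y','+y'])
print('up0 top');prof(T,I('top'),.09,.065,.05,p,['-x','+x','-y','+y'])
p=[.5529,.1565,np.radians(4.25)]
print('up2 scene lifted');prof(S,I('s2'),.09,.065,.1692,p,['-x','+x','-y','+y'])
print('up2 top');prof(T,I('t2'),.09,.065,.1692,p,['-x','+x','-y','+y'])
E
python3 r3.py
```

```text
up0 scene
-x [159, 172, 197, 210, 191, 159, 138, 133, 135, 135, 136]
+x [137, 135, 135, 138, 152, 176, 196, 192, 169, 136, 134]
-y [215, 216, 216, 214, 205, 186, 164, 149, 143, 144, 146]
+y [188, 189, 189, 192, 202, 217, 234, 246, 253, 255, 255]
up0 top
-x [170, 170, 170, 172, 171, 153, 123, 107, 100, 101, 101]
+x [142, 106, 89, 104, 135, 158, 145, 96, 41, 46, 60]
-y [176, 176, 175, 176, 175, 171, 143, 105, 89, 90, 100]
+y [85, 87, 98, 128, 156, 152, 125, 107, 108, 109, 107]
up2 scene lifted
-x [150, 171, 200, 210, 188, 154, 134, 132, 134, 135, 136]
+x [134, 133, 132, 134, 147, 171, 191, 185, 167, 154, 151]
-y [215, 216, 216, 214, 205, 186, 164, 147, 140, 141, 144]
+y [142, 142, 146, 154, 168, 177, 178, 170, 171, 175, 182]
up2 top
-x [175, 175, 175, 176, 176, 154, 125, 108, 105, 104, 104]
+x [125, 89, 88, 106, 143, 166, 146, 106, 107, 108, 107]
-y [64, 59, 46, 79, 157, 175, 150, 109, 91, 89, 94]
+y [74, 69, 64, 60, 60, 59, 59, 59, 60, 59, 60]
```

Request:
play_rows(
  steps=[
    [[0.0022, 0.0004, 0.005, 0, 0, 0, 0.01], [0, 0, 0.01, 0, 0, 0, 0.01], [0, 0, 0.01, 0, 0, 0, 0.01], [0, 0, 0.005, 0, 0, 0, 0.01], [0, 0, 0.002, 0, 0, 0, 0.01], [0, 0, 0.001, 0, 0, 0, 0.01], [0, 0, 0, 0, 0, 0, 0.01], [0, 0, 0, 0, 0, 0, 0.01], [0, 0, 0, 0, 0, 0, 0.01]],
  ],
)

```text
time_s: 9.15
tool_pos: [0.5584, -0.2115, 0.1634]
tool_rot: [-180.0, 0.0, 177.8]
force: [0.6, 0.0, -4.2]
grip_width: 0.0157
grasp_force: 35.0
```

Request:
play_rows(
  steps=[
    [[0, 0, 0.001, 0, 0, 0, 0.01], [0, 0, 0.001, 0, 0, 0, 0.01], [0, 0, 0.001, 0, 0, 0, 0.01], [0, 0, 0, 0, 0, 0, 0.01], [0, 0, 0, 0, 0, 0, 0.01], [0, 0, 0, 0, 0, 0, 0.01]],
  ],
)

```text
time_s: 9.75
tool_pos: [0.5582, -0.2114, 0.1601]
tool_rot: [180.0, 0.0, 177.8]
force: [0.1, 0.0, -3.9]
grip_width: 0.0153
grasp_force: 35.0
```

```bash
python3 - <<'E'
from h import *
s=read_camera('scene')['frame'];save('s4',s)
b=s[140:260,210:350]; save('s4c',cv2.resize(b,None,fx=5,fy=5,interpolation=2))
o=get_obs();print(o['time_s'],o['tool_pos'],o['tool_rot'],o['force'],o['wrist_torque'])
E
```

```text
9.8 [ 0.55824132 -0.2113583   0.16009935] [1.79998946e+02 8.19773194e-03 1.77801948e+02] [ 0.19388453 -0.08735944 -4.19017798] [-0.06777807  0.01831929  0.03084011]
```

View pics/s4c.png

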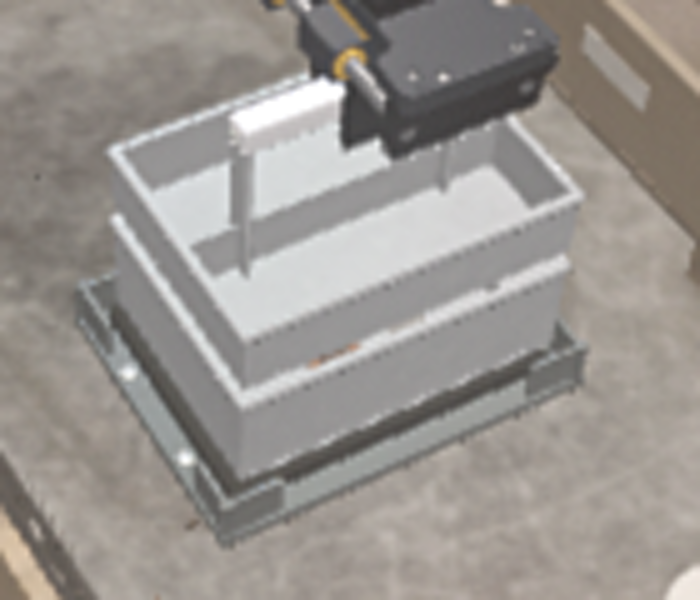

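The upper tray is just above the lower one and well aligned (upper rim corners at crop (110,150), (243,345), (580,195); lower at (113,220), (243,405), (570,262)). Contact force is still near zero, so I'll go on gently.

Request:
play_rows(
  steps=[
    [[0, 0, 0.0005, 0, 0, 0, 0.01], [0, 0, 0.0005, 0, 0, 0, 0.01], [0, 0, 0.0005, 0, 0, 0, 0.01], [0, 0, 0.0005, 0, 0, 0, 0.01], [0, 0, 0, 0, 0, 0, 0.01], [0, 0, 0, 0, 0, 0, 0.01], [0, 0, 0, 0, 0, 0, 0.01]],
  ],
)

```text
time_s: 10.5
tool_pos: [0.5582, -0.2114, 0.1581]
tool_rot: [180.0, 0.0, 177.8]
force: [0.2, -0.2, -3.7]
grip_width: 0.0157
grasp_force: 35.0
```

Request:
play_rows(
  steps=[
    [[0, 0, 0.0005, 0, 0, 0, 0.01], [0, 0, 0.0005, 0, 0, 0, 0.01], [0, 0, 0.0005, 0, 0, 0, 0.01], [0, 0, 0.0005, 0, 0, 0, 0.01], [0, 0, 0, 0, 0, 0, 0.01], [0, 0, 0, 0, 0, 0, 0.01], [0, 0, 0, 0, 0, 0, 0.01]],
  ],
)

```text
time_s: 11.2
tool_pos: [0.5582, -0.2114, 0.1561]
tool_rot: [180.0, 0.0, 177.8]
force: [0.2, 0.2, -3.9]
grip_width: 0.0159
grasp_force: 35.0
```

Request:
play_rows(
  steps=[
    [[0, 0, 0.0005, 0, 0, 0, 0.01], [0, 0, 0.0005, 0, 0, 0, 0.01], [0, 0, 0.0005, 0, 0, 0, 0.01], [0, 0, 0.0005, 0, 0, 0, 0.01], [0, 0, 0.0005, 0, 0, 0, 0.01], [0, 0, 0.0005, 0, 0, 0, 0.01], [0, 0, 0.0005, 0, 0, 0, 0.01], [0, 0, 0.0005, 0, 0, 0, 0.01], [0, 0, 0, 0, 0, 0, 0.01], [0, 0, 0, 0, 0, 0, 0.01], [0, 0, 0, 0, 0, 0, 0.01]],
  ],
)

```text
time_s: 12.3
tool_pos: [0.5582, -0.2114, 0.1521]
tool_rot: [180.0, 0.0, 177.8]
force: [0.0, -0.1, -4.5]
grip_width: 0.0155
grasp_force: 35.0
```

Request:
play_rows(
  steps=[
    [[0, 0, 0.0005, 0, 0, 0, 0.01], [0, 0, 0.0005, 0, 0, 0, 0.01], [0, 0, 0.0005, 0, 0, 0, 0.01], [0, 0, 0.0005, 0, 0, 0, 0.01], [0, 0, 0, 0, 0, 0, 0.01], [0, 0, 0, 0, 0, 0, 0.01], [0, 0, 0, 0, 0, 0, 0.01]],
  ],
)

```text
time_s: 13.0
tool_pos: [0.5582, -0.2113, 0.1502]
tool_rot: [180.0, 0.0, 177.8]
force: [-0.5, 0.3, -1.7]
grip_width: 0.0158
grasp_force: 35.0
```

Request:
play_rows(
  steps=[
    [[0, 0, 0.0005, 0, 0, 0, 0.01], [0, 0, 0.0005, 0, 0, 0, 0.01], [0, 0, 0, 0, 0, 0, 0.01], [0, 0, 0, 0, 0, 0, 0.01], [0, 0, 0, 0, 0, 0, 0.01]],
  ],
)

```text
time_s: 13.5
tool_pos: [0.5583, -0.2113, 0.1492]
tool_rot: [180.0, 0.0, 177.8]
force: [-1.8, 1.1, -0.1]
grip_width: 0.0159
grasp_force: 35.0
```

Request:
play_rows(
  steps=[
    [[0, 0, 0, 0, 0, 0, 0.02], [0, 0, 0, 0, 0, 0, 0.03], [0, 0, 0, 0, 0, 0, 0.06], [0, 0, 0, 0, 0, 0, 0.08], [0, 0, 0, 0, 0, 0, 0.08], [0, 0, 0, 0, 0, 0, 0.08], [0, 0, 0, 0, 0, 0, 0.08], [0, 0, 0, 0, 0, 0, 0.08]],
  ],
)

```text
time_s: 14.3
tool_pos: [0.5582, -0.2114, 0.149]
tool_rot: [180.0, 0.0, 177.8]
force: [-0.5, 0.4, -0.3]
grip_width: 0.0682
grasp_force: 0.0
```

Request:
play_rows(
  steps=[
    [[0, 0, -0.01, 0, 0, 0, 0.08], [0, 0, -0.02, 0, 0, 0, 0.08], [0, 0, -0.03, 0, 0, 0, 0.08], [0, 0, -0.03, 0, 0, 0, 0.08], [0, 0, -0.03, 0, 0, 0, 0.08], [0, 0, -0.01, 0, 0, 0, 0.08], [0, 0, 0, 0, 0, 0, 0.08], [0, 0, 0, 0, 0, 0, 0.08], [0, 0, 0, 0, 0, 0, 0.08]],
  ],
)

```text
time_s: 15.2
tool_pos: [0.5574, -0.2109, 0.2773]
tool_rot: [180.0, -0.2, 177.8]
force: [0.1, -0.4, 0.5]
grip_width: 0.08
grasp_force: 0.0
```

```bash
python3 - <<'E'
from h import *
s=read_camera('scene')['frame'];save('s5',s)
b=s[120:260,210:350]; save('s5c',cv2.resize(b,None,fx=4,fy=4,interpolation=2))
o=get_obs();print(o['time_s'],o['tool_pos'],o['force'],o['grip_width'])
E
```

```text
15.25 [ 0.5574795  -0.21092556  0.27734977] [0.28506723 0.54844308 0.03471998] 0.07991385438497861
```

View pics/s5c.png

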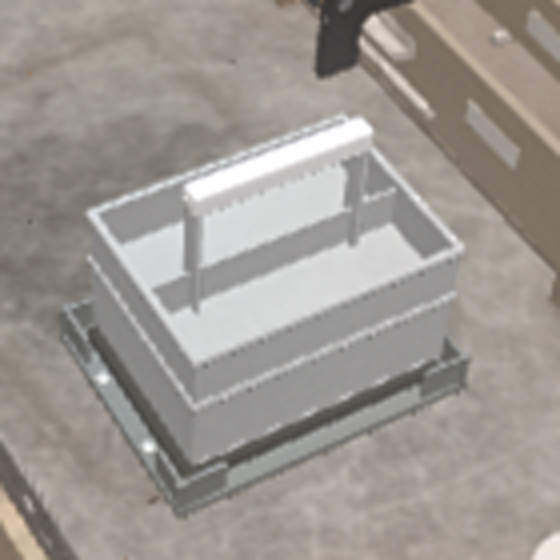

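The upper tray sits flush and level on the lower one, with an even seam from crop (93,262) through (195,405) to (457,295). The gripper is clear.

```bash
python3 -c "
from cell import *
print(sign_off())"
```

```text
the job is handed in; nothing more can be done
None
```

The upper tray is stacked on the lower one with its lugs in the sockets; it looks level with an even seam, the gripper is clear of it, and the job is handed in at about 15 s of the 72 s allowed, with no verdict returned.

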